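# Caliper a glass sample and set the sprung jacks to its size

## Task

Gently slide the calipers' moving jaw shut until it presses the amber glass stub standing between the jaws against the fixed jaw, and leave it closed there: that tells you which of the three sizes the sample is. Then pick up the sprung jacks and squeeze them until the gap between their tips is the sample's diameter (the matching mark on their brass scale). Finish while still holding them at that steady gap, level, with the tips a few centimetres above the sample, centred over it and touching nothing, so that I can compare them; leave the other stubs and the jar alone and do not knock the sample over.

Things in the scene. Friction and masses are not known exactly. Their poses are not given: they have to be found in the camera images.
- caliper: Steel calipers lying flat, clamped to the bench in two wooden saddles (40 x 22 mm, 18 mm high, at y = -120 and +88 mm); they cannot move. Origin on the bench under the beam. The beam (16 mm wide, 11 mm high, 215 mm long) runs along its y; both jaws stick out 64 mm toward its -x, 2 to 10 mm above the bench. The fixed jaw is at the +y end, 12 mm thick.
- caliper_jaw (a joint): Travel of the moving jaw in m toward +y of the calipers, i.e. closing: the jaw gap is 0.046 minus this value. Slides with about 2 N of friction and stays where it is left. The jaw is 10 mm thick with free bench behind it (toward -y) for about 100 mm.
- push_face (a point): Middle of the moving jaw's rear face (the side away from the sample), 6 mm above the bench, 44 mm out from the beam's middle; pushing here toward +y of the calipers closes the jaws. The slider's carriage, 18 mm high, spans 13 mm either side of the beam's middle. Axes as the calipers'.
- moving_face (a point): On the moving jaw's inner face, 6 mm above the bench.
- fixed_face (a point): On the fixed jaw's inner face, opposite moving_face: their distance is the jaw gap.
- nest (a point): Fixed point on the bench between the jaws, 16 mm from the fixed jaw, near where the sample stands. The sample is the stub nearest to it (within 30 mm); the other stubs are at least 80 mm away.
- stub_16: Amber glass tube stub, 16 mm in diameter, 30 mm tall, standing upright; origin at the centre of its underside, z up. One of the three stubs stands loose between the caliper jaws, any of them.
- stub_22: The same, 22 mm in diameter, 30 mm tall.
- stub_28: The same, 28 mm in diameter, 30 mm tall.
- jacks: Sprung jacks (large sprung tweezers), 180 mm long, 0.12 kg, lying flat: two steel legs joined at a heel, wooden grips, dark tips. Origin at underside level between the grips; +x to the tips (tip ends at x = 60 mm, heel hinge at x = -105 mm), +y to the left leg, z up. Brass scale with three black marks at x = 40 mm, 16 mm high: a white line on the right leg meets the inner, middle, outer mark at 16, 22, 28 mm gap.
- jacks_leg (a joint): Angle in rad by which the right leg is squeezed in toward the left; 0 at rest (tip gap 42 mm, held there by the spring). Tip gap in mm = 42 - 165 x value.
- tip_left (a point): Inner face of the left tip's end (7.5 mm above the jacks' underside). The tips are 9 mm tall.
- tip_right (a point): Inner face of the right tip's end; its distance from tip_left is the tip gap.
- grip_left (a point): Centre of the left wooden grip's flat outer face, 8 mm above the jacks' underside, at y = +20 mm of the jacks. Each grip is 48 mm long (x = -24 to 24 mm) and 16 mm tall.
- grip_right (a point): Centre of the right grip's outer face. Width over the outside of both grips: 52.5 mm at rest, 44 mm at a 28 mm tip gap, 40 mm at 22 mm (grips parallel), 36 mm at 16 mm. Squeezing takes about 5 N at first and 10 N at the 16 mm gap; the spring pushes the leg back.
- frit_jar: Glass jar with a red lid, 52 mm across, 62 mm tall, standing; origin at the centre of its underside. A bystander.
There are look-alikes about, which are no part of the job. What is shaped like the stub_28 but turquoise is not meant.

How it is judged:
On the way, in this order (a step that is already met when the one before it is completed fails the run):
1. the caliper jaws are shut on the sample: gap within 1.5 mm of its diameter and the moving jaw pressing on it with more than 1 N for 0.2 s (((horizontal distance between stub_16 and nest below 0.03 m and contact force between caliper_jaw and stub_16 above 1 N and distance between moving_face and fixed_face below 0.0175 m) or (horizontal distance between stub_22 and nest below 0.03 m and contact force between caliper_jaw and stub_22 above 1 N and distance between moving_face and fixed_face below 0.0235 m) or (horizontal distance between stub_28 and nest below 0.03 m and contact force between caliper_jaw and stub_28 above 1 N and distance between moving_face and fixed_face below 0.0295 m))), for 0.2 s.
2. the jacks are held in the fingers, lifted clear of the bench (tips above 45 mm) (height (world z) of each of tip_left, tip_right above 0.045 m and contact force between the fingers and jacks above 1 N), for 0.2 s.
At the end, for the whole second after the job is handed in: sample upright, jaws still shut on it within 2 mm; jacks held still in the fingers, level within 0.3 rad, touching nothing else, tip gap within 2 mm of the sample's diameter, both tips within 35 mm sideways of the sample's axis and 42 to 130 mm above the bench (((horizontal distance between stub_16 and nest below 0.03 m and distance between tip_left and tip_right between 0.014 and 0.018 m and distance between moving_face and fixed_face below 0.018 m and horizontal distance between each of tip_left, tip_right and stub_16 below 0.035 m and contact force between jacks and stub_16 below 0.1 N and angle between stub_16's own z axis and vertical below 0.15 rad) or (horizontal distance between stub_22 and nest below 0.03 m and distance between tip_left and tip_right between 0.02 and 0.024 m and distance between moving_face and fixed_face below 0.024 m and horizontal distance between each of tip_left, tip_right and stub_22 below 0.035 m and contact force between jacks and stub_22 below 0.1 N and angle between stub_22's own z axis and vertical below 0.15 rad) or (horizontal distance between stub_28 and nest below 0.03 m and distance between tip_left and tip_right between 0.026 and 0.03 m and distance between moving_face and fixed_face below 0.03 m and horizontal distance between each of tip_left, tip_right and stub_28 below 0.035 m and contact force between jacks and stub_28 below 0.1 N and angle between stub_28's own z axis and vertical below 0.15 rad)) and height (world z) of tip_left between 0.042 and 0.13 m and height (world z) of tip_right between 0.042 and 0.13 m and angle between jacks's own z axis and vertical below 0.3 rad and contact force between the fingers and jacks above 1 N and contact force between jacks and caliper below 0.1 N and contact force between jacks and frit_jar below 0.1 N and linear speed of jacks below 0.03 m/s and velocity of joint jacks_leg between -0.1 and 0.1 rad/s); the arm keeps its last pose, push and grip.
It fails at once if a stub is knocked over (angle between any of stub_16, stub_22, stub_28's own z axis and vertical above 0.5 rad).
It fails at once if a stub that is not the sample is moved more than 30 mm, or the sample is pushed out of the jaws ((distance of stub_16 from where it was at the start of the episode above 0.03 m and horizontal distance between stub_16 and nest above 0.045 m) or (distance of stub_22 from where it was at the start of the episode above 0.03 m and horizontal distance between stub_22 and nest above 0.045 m) or (distance of stub_28 from where it was at the start of the episode above 0.03 m and horizontal distance between stub_28 and nest above 0.045 m)).
It fails at once if the glass sample is squeezed in the calipers with more than 40 N (contact force between caliper_jaw and stub_16 above 40 N or contact force between caliper_jaw and stub_22 above 40 N or contact force between caliper_jaw and stub_28 above 40 N).
It fails at once if the jar is moved more than 30 mm (distance of frit_jar from where it was at the start of the episode above 0.03 m).
It also fails if it takes over 54 s, if anything falls off the work surface, if the arm or the gripper's body presses on something with over 40 N, if the wrist force passes 120 N, or if a joint passes its speed limit or range.

## Robot

A 7-joint arm with a two-finger parallel gripper is mounted at the origin on the work surface; the furniture and walls round the work are solid. World frame = base frame: x ahead of the robot, y to its left, z up, the work surface at z = 0. Lengths are in m, angles in rad, forces in N, time in s.
With the tool pointing down it reaches from about 0.4 to 0.85 m from the base axis. Payload 10.4 kg.
Tool frame: the origin (TCP) lies at the very end of the fingers, on their centre line; the grasp point (between the pads) lies 19 mm behind it; z points along the fingers, y is the direction in which the jaws open and shut (so a half turn about z gives the same grasp; the last joint's range is limited). The gripper opens to 87 mm and grips with 3 to 60 N. Pads are 19 mm wide; open, the fingers measure 117 mm over their backs; the gripper's body (75 mm by 190 mm) begins 51 mm behind the grasp point.
Start: joints at [-1.202, 0.332, -0.065, 1.46, 0.022, 1.35, -0.088], TCP at [0.239, 0.578, 0.223] pointing down, gripper open.
Joint ranges: [-2.6, 2.6], [-0.5, 2.12], [-1.47, 1.34], [0.16, 2.42], [-1.27, 4.41], [0.06, 2.06], [-2.6, 2.6]. Speed limits (rad/s): [2.22, 2.22, 2.79, 2.79, 3.14, 3.14, 3.14].

## Interface

Orientations are given as a unit quaternion [x, y, z, w].
In Python, from bench import read_state, imaging, r gives the robot as it stands. The module is installed in compiled form; this text tells all that it offers.
- The arm moves only by the tool move_arm, never from a script. Its argument "series" is a list of rows, each a list of 4 numbers: the shift along the tool's x, y, z in m, then the turn about the tool's z in rad. In form: [[x, y, z, roll], ...]. A call has 1 to 20 rows; each row is the pose to reach, as a shift and turn from the pose commanded when the call began, along the tool's axes at that moment; what a row does not reach only later rows make up. A row lasts 1/10 s, in which the tool goes at most 50 mm and 8.59 degrees, less where a joint would pass 70% of its speed; a pose out of reach is approached as far as the arm can. A call with a gripper value outside its range is refused whole. "claw" is the gripper's target within -1 to 1 (fully open at 1, half-way at 0, shut at -1), set as the call begins (left out, the last holds). The fingers move at their own pace and stop on an object; "newtons" is the grip in N (left out, the last holds). Time passes only in rows, so rows that repeat a pose let the fingers close. It gives the time, the measured TCP pose, the force and the opening at its end, in the units of the state.
- read_state(): the state, without advancing time (a new reading comes with each control period).
- imaging.camera(name): name is "scene" or "top" or "wrist"; returns (picture, depth): 420x560x3 uint8, red, green, blue; 420x560 float32, m along the optical axis (not along the pixel's ray), 0 where there is no reading.
- imaging.get_calibration(name): a dict with "camera_matrix" (3x3 intrinsics, pixels), "R" (3x3) and "t" (3): a world point X has camera coordinates R X + t. Camera axes: x right, y down, z forward; pixel columns grow to the right and rows downward; lengths in m; the calibration is good to about 2 mm. The wrist camera is an equidistant fisheye: a pixel r from the principal point sees the ray r / f radians off the axis. A picture is of the moment at which its call begins: read the wrist's pose just before it. get_calibration takes no time and is no camera call; for the wrist camera it gives the pose at the moment of the call.
- r.close_job(): hands the job in, once; it reports no verdict.
The state is a dict: "time": time; "joint_positions": joint angles; "joint_vel": joint speeds; "joint_torque": joint torques, N m; "ee_pos": TCP position; "eef_rot": TCP orientation; "ft_force": force on the tool from outside, world axes, zero at the start; "torque": the same for the moment, N m; "width": finger opening in m.
Only numpy, scipy, OpenCV 4.12 (cv2) and the standard library are available. Lean on these libraries where they do the work, as an engineer would, in place of code of your own. Each camera call takes 0.05 s, during which the arm holds its last target.

## Working session

There is one attempt and no reset: what is moved stays moved. The work goes in short steps, Python scripts to look and compute and a tool call to move; the robot and the scene stay as the last step left them, time stands still between calls to the robot, and variables do not carry over. Pictures are saved under pics/ and viewed, and the job is handed in when it is done.

Besides the shell and the picture viewer there is one more tool, called after ">>>" by a JSON object that holds its "method" and its "body". move_arm: Moves the arm, as the interface text tells. Its arguments: {"type":"object","properties":{"series":{"type":"array","items":{"type":"array","items":{"type":"number"}}},"claw":{"type":"number"},"newtons":{"type":"number"}},"required":["series"]}

```bash
mkdir -p pics
python3 - <<'E'
from bench import read_state, imaging, r
import cv2,numpy as np
s=read_state(); print(s)
for n in ("scene","top","wrist"):
    c=imaging.get_calibration(n); print(n,c)
    p,d=imaging.camera(n)
    cv2.imwrite(f"pics/{n}0.png",p[:,:,::-1]); np.save(f"{n}0_d.npy",d); np.save(f"{n}0_p.npy",p)
E
```

```text
{'time': 0.0, 'joint_positions': array([-1.20158793,  0.33287373, -0.06468791,  1.46098697,  0.02163177,
        1.34988144, -0.08849649]), 'joint_vel': array([ 0.00011969,  0.00132849, -0.00143758, -0.00029953, -0.00173613,
       -0.00059102, -0.00104041]), 'joint_torque': array([-3.01738027e-06, -6.23251390e+01,  2.46572070e-02, -3.89904821e+01,
       -6.12471672e-02,  3.97150603e-02,  1.30326493e-04]), 'ee_pos': array([0.23853238, 0.57725667, 0.22173096]), 'eef_rot': array([ 1.94643163e-01,  9.80873851e-01, -7.20947755e-04, -9.04031483e-05]), 'ft_force': array([-1.03211338,  0.08455471, -1.21213205]), 'torque': array([-0.06286654, -0.04274405, -0.01391985]), 'width': 0.08719109686581669}
scene {'camera_matrix': array([[480.06062702,   0.        , 278.40915903],
       [  0.        , 480.06062702, 213.65273215],
       [  0.        ,   0.        ,   1.        ]]), 'R': array([[-0.69781504, -0.71616222,  0.01287801],
       [-0.30355541,  0.27939841, -0.91092845],
       [ 0.64877444, -0.63956876, -0.41236333]]), 't': array([0.23589801, 0.15644458, 0.77764569])}
top {'camera_matrix': array([[444.57519475,   0.        , 277.58071185],
       [  0.        , 444.57519475, 210.05818235],
       [  0.        ,   0.        ,   1.        ]]), 'R': array([[-0.01634412, -0.99986451, -0.00195558],
       [-0.97943188,  0.01640345, -0.20110722],
       [ 0.20111205, -0.00137156, -0.97956728]]), 't': array([-0.01024659,  0.38435814,  1.0341094 ])}
wrist {'camera_matrix': array([[325.1922621 ,   0.        , 280.73063647],
       [  0.        , 325.1922621 , 208.30483581],
       [  0.        ,   0.        ,   1.        ]]), 'R': array([[ 0.38192491,  0.92419253, -0.00123706],
       [ 0.8934934 , -0.36889562,  0.2560968 ],
       [ 0.2362264 , -0.09891505, -0.96665035]]), 't': array([-0.62553467, -0.03033459,  0.38942795])}
```

View pics/scene0.png

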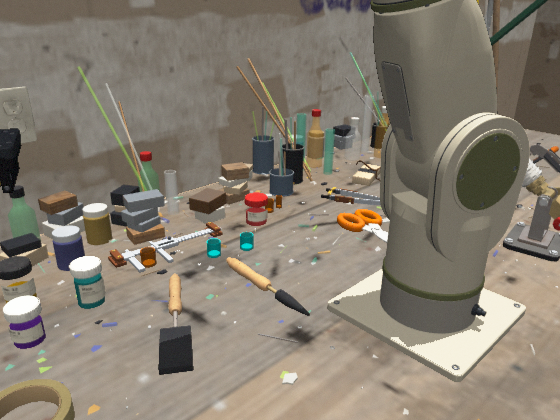

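View pics/top0.png

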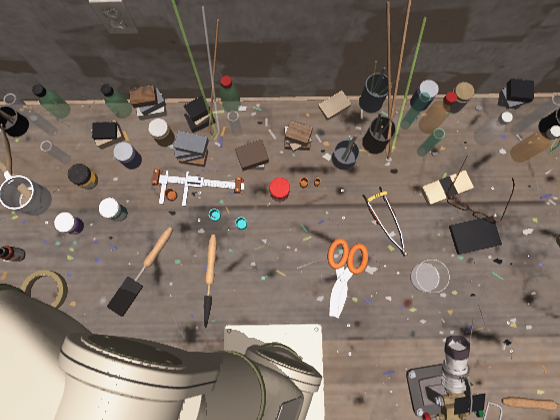

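View pics/wrist0.png

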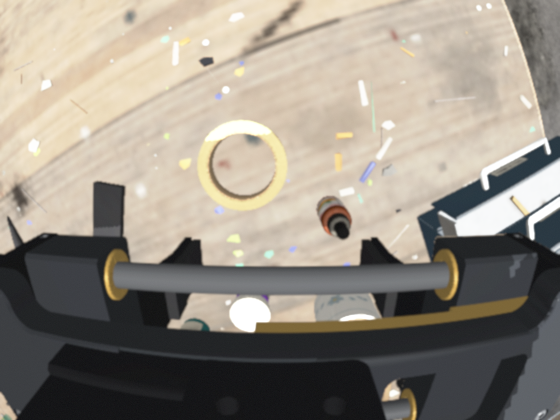

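Run:
```python
import cv2,numpy as np
p=np.load("top0_p.npy")[:,:,::-1]
a=cv2.resize(p[150:240,140:260],None,fx=6,fy=6,interpolation=cv2.INTER_CUBIC)
b=cv2.resize(p[170:270,340:420],None,fx=6,fy=6,interpolation=cv2.INTER_CUBIC)
c=cv2.resize(p[150:240,260:340],None,fx=6,fy=6,interpolation=cv2.INTER_CUBIC)
cv2.imwrite("pics/za.png",a);cv2.imwrite("pics/zb.png",b);cv2.imwrite("pics/zc.png",c)
```

```text
(no output)
```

View pics/za.png

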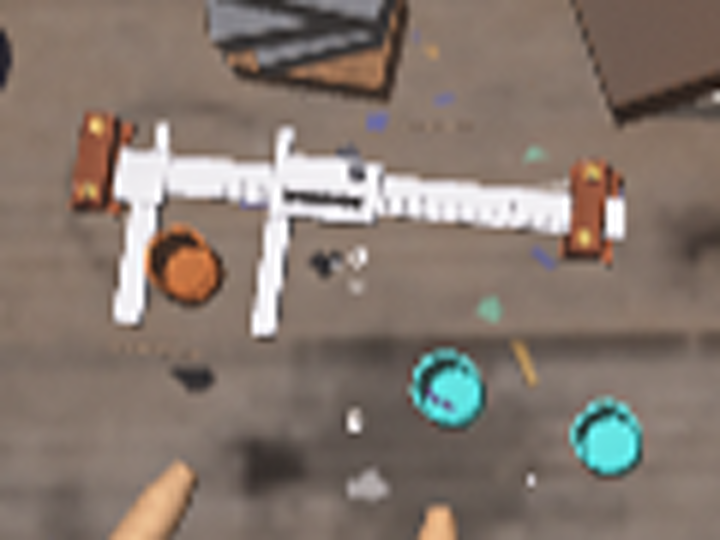

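View pics/zb.png

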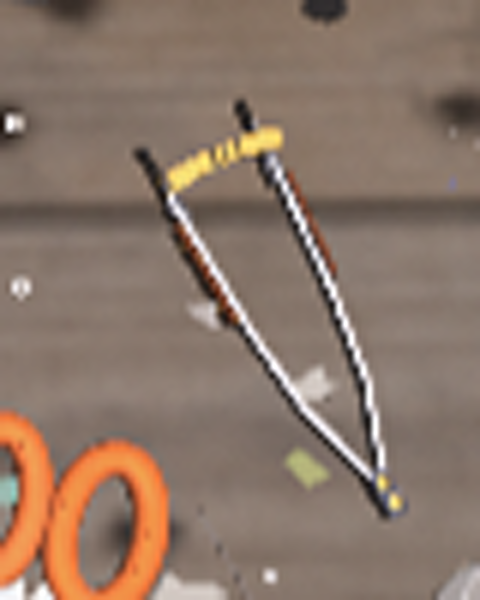

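View pics/zc.png

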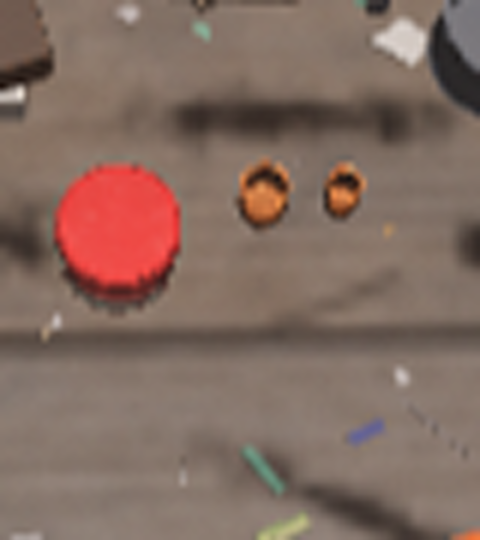

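```bash
cat > h.py <<'E'
import numpy as np
from bench import read_state, imaging
def ray(name,u,v,z,c=None):
    c=c or imaging.get_calibration(name); K=c["camera_matrix"];R=np.array(c["R"]);t=np.array(c["t"])
    C=-R.T@t
    x=(u-K[0,2])/K[0,0]; y=(v-K[1,2])/K[1,1]
    if name=="wrist":
        th=np.hypot(x,y); k=np.sin(th)/th if th>1e-9 else 1; dv=np.array([x*k,y*k,np.cos(th)])
    else: dv=np.array([x,y,1.])
    d=R.T@dv
    return C+d*(z-C[2])/d[2]
def proj(name,X,c=None):
    c=c or imaging.get_calibration(name);K=c["camera_matrix"]
    q=np.array(c["R"])@np.array(X)+np.array(c["t"])
    if name=="wrist":
        th=np.arctan2(np.hypot(q[0],q[1]),q[2]); f=th/np.hypot(q[0],q[1]); return K[0,2]+K[0,0]*q[0]*f, K[1,2]+K[1,1]*q[1]*f
    return K[0,2]+K[0,0]*q[0]/q[2],K[1,2]+K[1,1]*q[1]/q[2]
E
python3 - <<'E'
from h import *
np.set_printoptions(precision=4,suppress=True)
def a(x,y,z): return ray("top",x/6+140,y/6+150,z)
def b(x,y,z): return ray("top",x/6+340,y/6+170,z)
def c(x,y,z): return ray("top",x/6+260,y/6+150,z)
for n,X in dict(sadL=a(92,160,.018),sadR=a(588,205,.018),beamL=a(190,176,.011),beamR=a(560,208,.011),jawtipL=a(250,330,.01),jawtipR=a(277,333,.01),jawroot_L=a(272,222,.01),fixedtipL=a(113,320,.01),fixedtipR=a(141,322,.01),sampleb=a(192,275,.0),sampletop=a(185,265,.03),tq1=a(448,390,.015),tq2=a(606,437,.015)).items(): print(n,X)
for n,X in dict(tipL=b(143,155,.0075),tipR=b(241,105,.0075),heel=b(388,498,.008),gLa=b(180,228,.012),gLb=b(236,322,.012),gRa=b(292,175,.012),gRb=b(334,275,.012)).items(): print(n,X)
for n,X in dict(jar=c(119,228,.062),s22=c(264,195,.015),s16=c(343,190,.015)).items(): print(n,X)
E
```

```text
sadL [0.4789 0.2878 0.018 ]
sadR [0.456  0.0809 0.018 ]
beamL [0.4732 0.2484 0.011 ]
beamR [0.4568 0.0933 0.011 ]
jawtipL [0.4069 0.2217 0.01  ]
jawtipR [0.4055 0.2105 0.01  ]
jawroot_L [0.453  0.2137 0.01  ]
fixedtipL [0.4121 0.2787 0.01  ]
fixedtipR [0.4111 0.267  0.01  ]
sampleb [0.4332 0.2489 0.    ]
sampletop [0.4302 0.2446 0.03  ]
tq1 [0.3792 0.1386 0.015 ]
tq2 [0.3586 0.0737 0.015 ]
tipL [ 0.4233 -0.233   0.0075]
tipR [ 0.4441 -0.2752  0.0075]
heel [ 0.2786 -0.3244  0.008 ]
gLa [ 0.3911 -0.2456  0.012 ]
gLb [ 0.3513 -0.2663  0.012 ]
gRa [ 0.4127 -0.2934  0.012 ]
gRb [ 0.3703 -0.3078  0.012 ]
jar [ 0.433  -0.0228  0.062 ]
s22 [ 0.4583 -0.0838  0.015 ]
s16 [ 0.4599 -0.1168  0.015 ]
```

Run:
```python
from h import *
c=imaging.get_calibration("top");K=c["camera_matrix"];d=np.load("top0_d.npy")
v,u=np.mgrid[:420,:560]
P=np.stack([(u-K[0,2])/K[0,0]*d,(v-K[1,2])/K[1,1]*d,d],-1)
W=(P-c["t"])@c["R"]
ok=d>0
for x0 in np.arange(.32,.62,.04):
    print("x%.2f"%x0,[ "%3d"%(1000*W[...,2][ok&(W[...,0]>=x0)&(W[...,0]<x0+.04)&(W[...,1]>=y0)&(W[...,1]<y0+.05)].max(initial=0)) for y0 in np.arange(-.45,.45,.05)])
```

```text
x0.32 [' 20', '  5', ' 18', ' 17', '  4', '  5', '  9', ' 12', '  5', '  5', ' 35', ' 21', '  6', ' 20', ' 24', '  4', '  5', '  5']
x0.36 [' 41', ' 25', ' 21', ' 21', ' 16', '  4', '  5', '  4', '  4', '  5', ' 31', ' 33', ' 31', '  5', '  4', '  6', ' 78', ' 76']
x0.40 [' 43', ' 27', '  6', ' 20', ' 21', '  5', '  5', '  5', ' 68', ' 63', ' 20', '  6', '  5', ' 32', ' 31', '  5', ' 78', '  5']
x0.44 [' 35', ' 25', '  7', ' 14', '  7', '  5', ' 33', ' 31', ' 66', ' 61', ' 22', ' 14', ' 22', ' 31', ' 31', '  6', '  7', ' 71']
x0.48 ['  5', '  5', '  7', '  7', ' 59', '127', '  4', '  6', '  7', ' 64', ' 63', '  4', ' 92', ' 69', ' 22', ' 73', ' 73', ' 72']
x0.52 ['126', '131', ' 58', '164', '184', '157', ' 42', ' 92', ' 90', ' 62', ' 63', ' 88', ' 94', ' 94', '  6', ' 75', ' 74', ' 32']
x0.56 ['171', '164', '166', '173', '175', '  6', ' 87', ' 93', ' 90', '  8', '105', ' 58', ' 94', ' 93', ' 77', '  7', ' 53', ' 51']
x0.60 ['170', '171', '167', '159', ' 12', ' 42', ' 42', '  6', '  8', '  8', '103', '119', '123', ' 75', ' 75', ' 58', ' 50', ' 52']
```

>>> {"method": "move_arm", "body": {"series": [[-0.04, -0.037, 0, -0.14], [-0.08, -0.074, 0, -0.283], [-0.12, -0.11, 0, -0.283], [-0.16, -0.147, 0, -0.283], [-0.2, -0.184, 0, -0.283], [-0.24, -0.22, 0, -0.283], [-0.28, -0.257, 0, -0.283], [-0.322, -0.2955, 0, -0.283], [-0.322, -0.2955, 0, -0.283], [-0.322, -0.2955, 0, -0.283], [-0.322, -0.2955, 0, -0.283]], "claw": -1, "newtons": 20}}

```text
time: 1.25
ee_pos: [0.4234, 0.1813, 0.2225]
eef_rot: [0.055, 0.998, 0.0, -0.0]
ft_force: [-1.5, 0.4, -1.1]
width: 0.007
```

Run:
```python
from h import *
import cv2
c=imaging.get_calibration("wrist"); p,d=imaging.camera("wrist")
cv2.imwrite("pics/w1.png",p[:,:,::-1])
np.save("w1.npy",p); np.savez("w1c.npz",**c); print(c["R"],c["t"], read_state()["width"])
```

```text
[[ 1.10382535e-01  9.93889053e-01  4.96634471e-04]
 [ 9.60804927e-01 -1.06835998e-01  2.55812359e-01]
 [ 2.54302161e-01 -2.77600477e-02 -9.66726327e-01]] [-0.22824427 -0.41809056  0.2865791 ] 0.004782773717733875
```

View pics/w1.png

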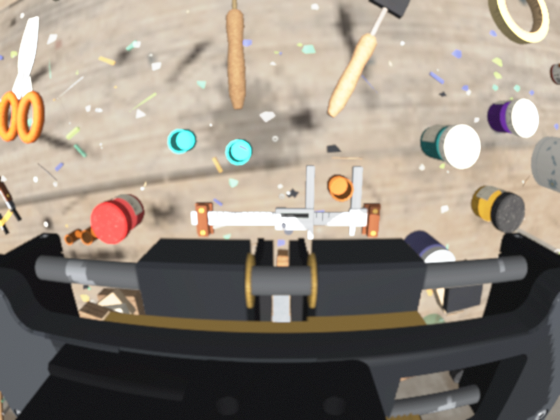

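Run:
```python
from h import *
import cv2
p=np.load("w1.npy"); c=dict(np.load("w1c.npz"))
cv2.imwrite("pics/w1z.png",cv2.resize(p[155:245,285:385],None,fx=7,fy=6.5,interpolation=cv2.INTER_CUBIC)[:,:,::-1])
O=np.array([.4693,.2003]);ey=np.array([.109,.994]);ex=np.array([.994,-.109])
def loc(X): return (X[:2]-O)@ex,(X[:2]-O)@ey
for n,(u,v,z) in dict(sadR=(203,219,.018),sadL=(373,219,.018),mr=(305.5,190,.01),mf=(315,190,.01),fi=(352,190,.01),fo=(362,190,.01),samp=(340,187,.03)).items():
    X=ray("wrist",u,v,z,c); print(n,X.round(4),np.round(loc(X),4))
```

```text
sadR [0.4532 0.0856 0.018 ] [-0.0035 -0.1158]
sadL [0.4759 0.289  0.018 ] [-0.0031  0.0888]
mr [0.4335 0.2108 0.01  ] [-0.0367  0.0065]
mf [0.4347 0.222  0.01  ] [-0.0367  0.0178]
fi [0.4394 0.2664 0.01  ] [-0.0369  0.0624]
fo [0.4406 0.2787 0.01  ] [-0.037   0.0748]
samp [0.43   0.2487 0.03  ] [-0.0444  0.0439]
```

View pics/w1z.png

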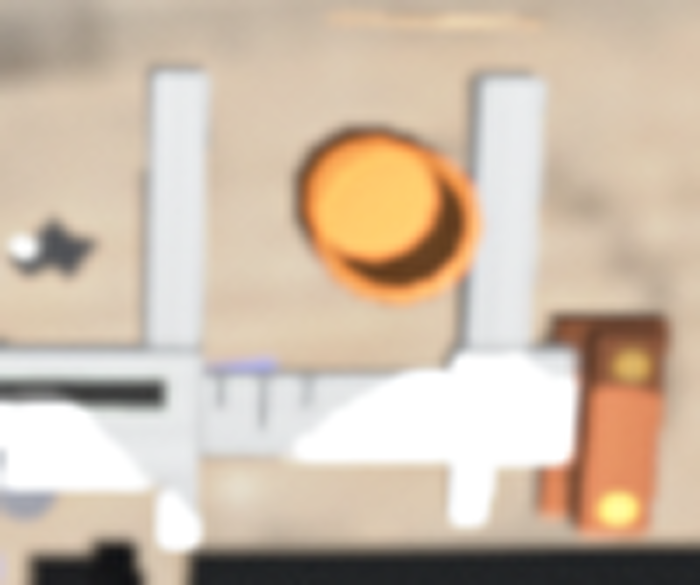

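>>> {"method": "move_arm", "body": {"series": [[0, 0, 0.045, 0], [0, 0, 0.09, 0], [0, 0, 0.135, 0], [0, 0, 0.175, 0], [0, 0, 0.2, 0], [0, 0, 0.21, 0], [0, 0, 0.217, 0], [0, 0, 0.217, 0], [0, 0, 0.217, 0]]}}

```text
time: 2.2
ee_pos: [0.4241, 0.1823, 0.0066]
eef_rot: [0.054, 0.999, 0.001, 0.001]
ft_force: [0.2, -0.1, 0.1]
width: 0.0006
```

Run:
```python
from h import *
import cv2
print(read_state())
for n in ("wrist","top"):
    p,d=imaging.camera(n)
    cv2.imwrite(f"pics/{n}2.png",p[:,:,::-1])
```

```text
{'time': 2.2, 'joint_positions': array([-0.70302174,  0.229904  ,  0.215308  ,  2.10727284, -0.06780427,
        0.80886394,  1.0159162 ]), 'joint_vel': array([ 1.87115105e-03, -8.12604952e-03,  2.43256855e-03,  7.74529320e-04,
        2.01097646e-05, -2.11255467e-03,  1.34872743e-03]), 'joint_torque': array([-1.19471848e-01, -4.26777470e+01,  2.13547312e+00, -2.83987051e+01,
       -1.62789132e-02,  6.32174173e-02,  5.07048870e-03]), 'ee_pos': array([0.42412485, 0.18234316, 0.00663342]), 'eef_rot': array([5.41849396e-02, 9.98530485e-01, 6.17686151e-04, 6.93938964e-04]), 'ft_force': array([ 0.20254284, -0.12336686,  0.10122254]), 'torque': array([0.00065297, 0.04377678, 0.01995214]), 'width': 0.0005825314977277033}
```

View pics/wrist2.png

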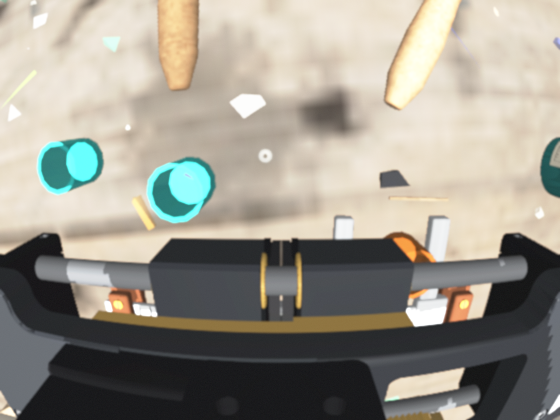

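>>> {"method": "move_arm", "body": {"series": [[0, 0.004, 0.0015, 0], [0, 0.008, 0.0015, 0], [0, 0.011, 0.0015, 0], [0, 0.014, 0.0015, 0], [0, 0.017, 0.0015, 0], [0, 0.02, 0.0015, 0], [0, 0.022, 0.0015, 0], [0, 0.022, 0.0015, 0]]}}

```text
time: 3.1
ee_pos: [0.4258, 0.2036, 0.004]
eef_rot: [0.054, 0.999, -0.0, -0.0]
ft_force: [0.7, -0.1, 0.3]
width: 0.0002
```

Run:
```python
from h import *
import cv2
p,d=imaging.camera("top")
print(read_state()["ft_force"],read_state()["ee_pos"])
cv2.imwrite(f"pics/top3.png",p[:,:,::-1])
p,d=imaging.camera("scene")
cv2.imwrite(f"pics/scene3.png",p[:,:,::-1])
cv2.imwrite("pics/s3z.png",cv2.resize(p[210:290,90:240],None,fx=5,fy=5,interpolation=cv2.INTER_CUBIC)[:,:,::-1])
```

```text
[ 0.11104168 -0.09229153  0.50296053] [0.42580148 0.20356833 0.00402384]
```

View pics/s3z.png

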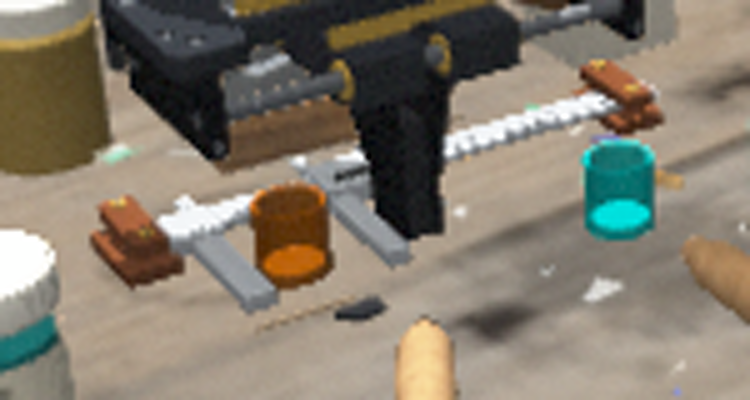

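View pics/top3.png

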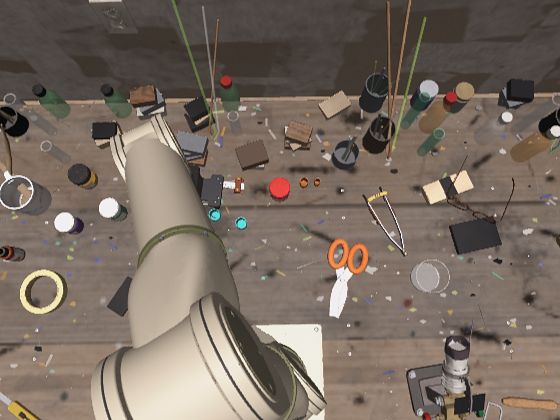

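>>> {"method": "move_arm", "body": {"series": [[0, 0.002, 0, 0], [0, 0.004, 0, 0], [0, 0.006, 0, 0], [0, 0.008, 0, 0]]}}

```text
time: 3.6
ee_pos: [0.4267, 0.2115, 0.004]
eef_rot: [0.054, 0.999, -0.0, -0.0]
ft_force: [-0.3, -3.2, 1.0]
width: 0.0003
```

```bash
cat > s.py <<'E'
from h import *
import cv2,sys
p,d=imaging.camera("scene")
s=read_state();print(s["ft_force"],s["ee_pos"])
cv2.imwrite(f"pics/s{sys.argv[1]}z.png",cv2.resize(p[210:290,90:240],None,fx=5,fy=5,interpolation=cv2.INTER_CUBIC)[:,:,::-1])
E
python3 s.py 4
```

```text
[ 0.84828914 -0.99477549 -0.28429859] [0.42677889 0.21190731 0.00405865]
```

View pics/s4z.png

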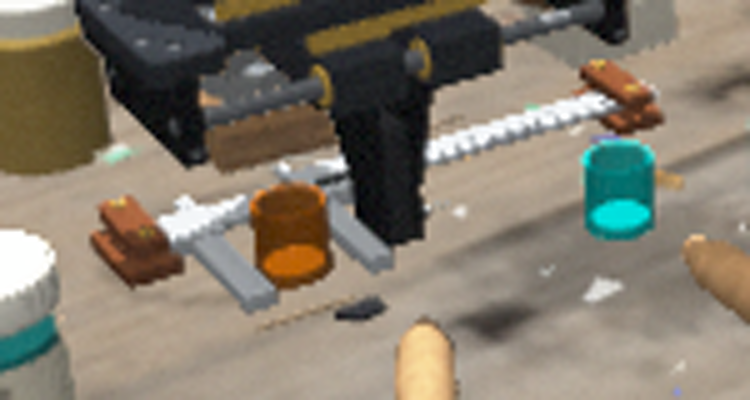

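>>> {"method": "move_arm", "body": {"series": [[0, 0.0015, 0, 0], [0, 0.003, 0, 0], [0, 0.0045, 0, 0], [0, 0.006, 0, 0], [0, 0.0075, 0, 0]]}}

```text
time: 4.15
ee_pos: [0.4276, 0.2189, 0.004]
eef_rot: [0.054, 0.999, 0.0, 0.0]
ft_force: [0.9, -2.6, 0.1]
width: 0.0005
```

```bash
python3 s.py 5
```

```text
[ 0.31981295 -2.40250854  0.25083829] [0.4275455  0.21902095 0.0040277 ]
```

View pics/s5z.png

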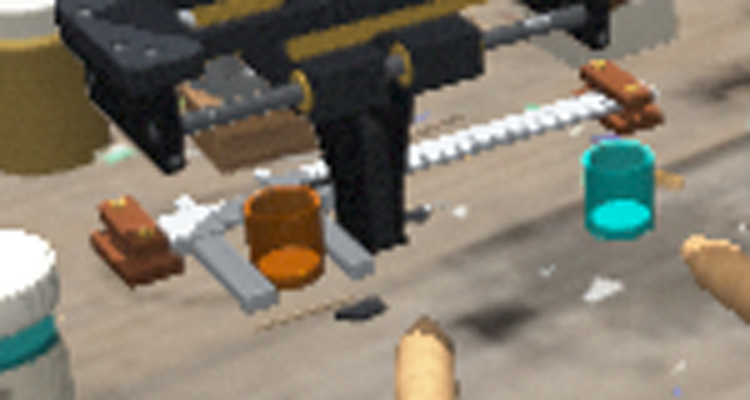

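>>> {"method": "move_arm", "body": {"series": [[0, 0.0005, 0, 0], [0, 0.001, 0, 0], [0, 0.0015, 0, 0]]}}

```text
time: 4.5
ee_pos: [0.4276, 0.2193, 0.004]
eef_rot: [0.055, 0.998, -0.001, -0.0]
ft_force: [-0.0, -7.9, 3.4]
width: 0.0004
```

>>> {"method": "move_arm", "body": {"series": [[0, 0.0005, 0, 0], [0, 0.001, 0, 0], [0, 0.0015, 0, 0]]}}

```text
time: 4.8
ee_pos: [0.4276, 0.2195, 0.0039]
eef_rot: [0.055, 0.998, -0.001, -0.001]
ft_force: [-2.1, -13.3, 7.7]
width: 0.0005
```

>>> {"method": "move_arm", "body": {"series": [[0, 0, 0, 0], [0, 0, 0, 0], [0, 0, 0, 0]]}}

```text
time: 5.1
ee_pos: [0.4276, 0.2195, 0.0039]
eef_rot: [0.055, 0.998, -0.001, -0.001]
ft_force: [-1.6, -11.8, 7.0]
width: 0.0006
```

```bash
python3 s.py 6
```

```text
[ -0.89045936 -11.77648101   7.04442958] [0.4276     0.21947042 0.00390709]
```

View pics/s6z.png

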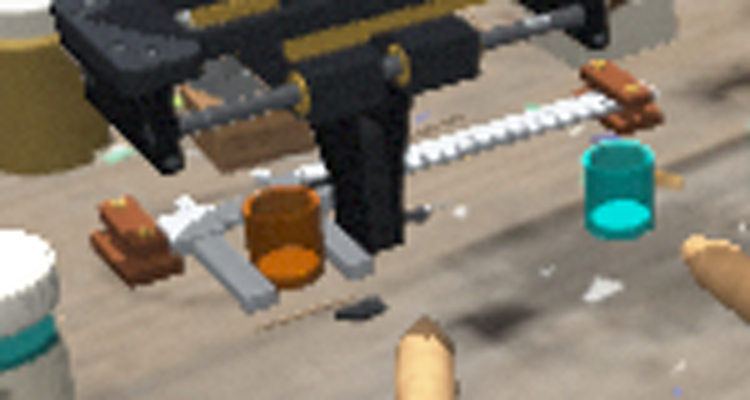

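>>> {"method": "move_arm", "body": {"series": [[0, -0.006, 0, 0], [0, -0.02, 0, 0], [0, -0.03, -0.03, 0], [0, -0.03, -0.075, 0], [0, -0.03, -0.12, 0], [0, -0.04, -0.165, 0], [-0.01, -0.07, -0.21, 0.14], [-0.02, -0.11, -0.216, 0.29], [-0.03, -0.15, -0.216, 0.44], [-0.045, -0.19, -0.216, 0.59], [-0.05, -0.23, -0.216, 0.74], [-0.05, -0.27, -0.216, 0.89], [-0.045, -0.31, -0.216, 1.04], [-0.035, -0.35, -0.216, 1.19], [-0.025, -0.39, -0.216, 1.34], [-0.02, -0.43, -0.216, 1.49], [-0.01, -0.47, -0.216, 1.64], [-0.007, -0.499, -0.216, 1.79], [-0.007, -0.499, -0.216, 1.94], [-0.007, -0.499, -0.216, 2.09]], "claw": 1}}

```text
time: 7.15
ee_pos: [0.3797, -0.2758, 0.2198]
eef_rot: [0.893, 0.45, 0.0, -0.0]
ft_force: [0.1, 0.2, -0.5]
width: 0.087
```

>>> {"method": "move_arm", "body": {"series": [[0, 0, 0, 0.15], [0, 0, 0, 0.3], [0, 0, 0, 0.458], [0, 0, 0, 0.458], [0, 0, 0, 0.458]]}}

```text
time: 7.65
ee_pos: [0.3803, -0.2749, 0.2199]
eef_rot: [0.97, 0.242, 0.0, -0.0]
ft_force: [-0.3, -0.0, 0.7]
width: 0.0872
```

```bash
python3 s.py 7
python3 - <<'E'
from h import *
import cv2
c=imaging.get_calibration("wrist"); p,d=imaging.camera("wrist"); t,_=imaging.camera("top")
cv2.imwrite("pics/w7.png",p[:,:,::-1])
cv2.imwrite("pics/t7.png",cv2.resize(t[150:240,140:260],None,fx=6,fy=6,interpolation=cv2.INTER_CUBIC)[:,:,::-1])
np.save("w7.npy",p); np.savez("w7c.npz",**c); s=read_state(); print(s["ee_pos"],s["eef_rot"],s["joint_positions"])
E
```

```text
[-0.00504189 -0.69584263  0.01959457] [ 0.38037808 -0.27492651  0.21994042]
[ 0.38048584 -0.27495468  0.21998645] [ 9.70426329e-01  2.41397415e-01  1.31947896e-04 -9.96661176e-05] [-0.17433263 -0.05428187  0.69108229  1.88864941  0.03560856  1.2948994
 -0.57686136]
```

View pics/s7z.png

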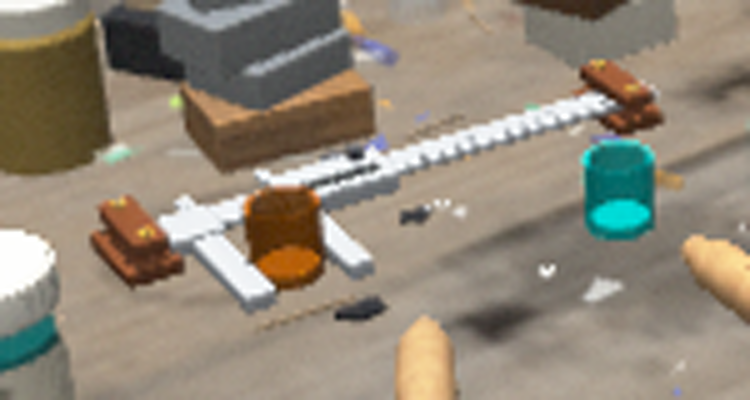

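View pics/t7.png

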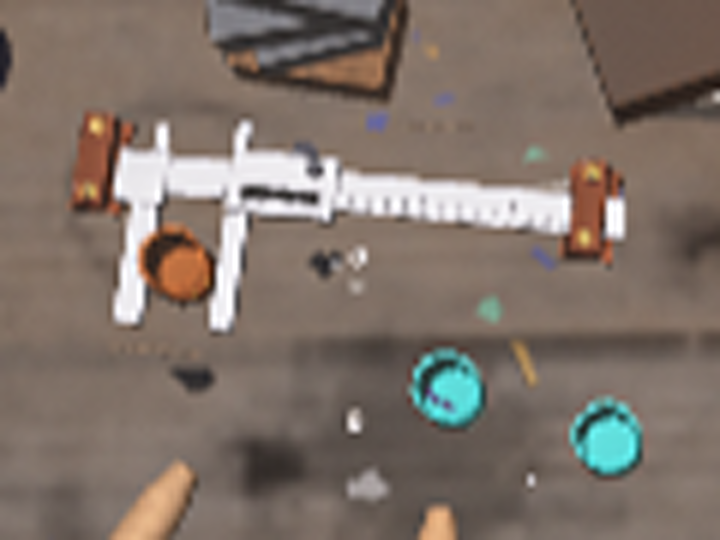

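View pics/w7.png

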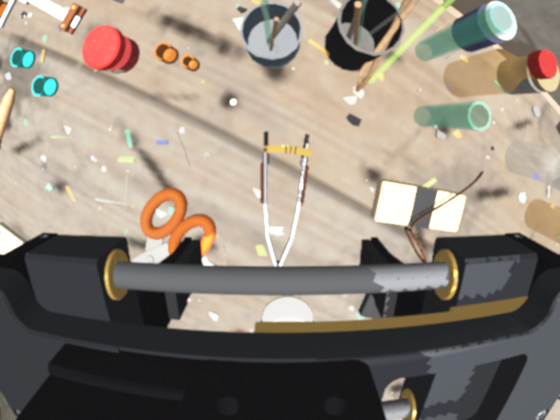

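Run:
```python
from h import *
import cv2
p=np.load("w7.npy")
cv2.imwrite("pics/w7z.png",cv2.resize(p[120:275,235:335],None,fx=7,fy=3.8,interpolation=cv2.INTER_CUBIC)[:,:,::-1])
```

```text
(no output)
```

View pics/w7z.png

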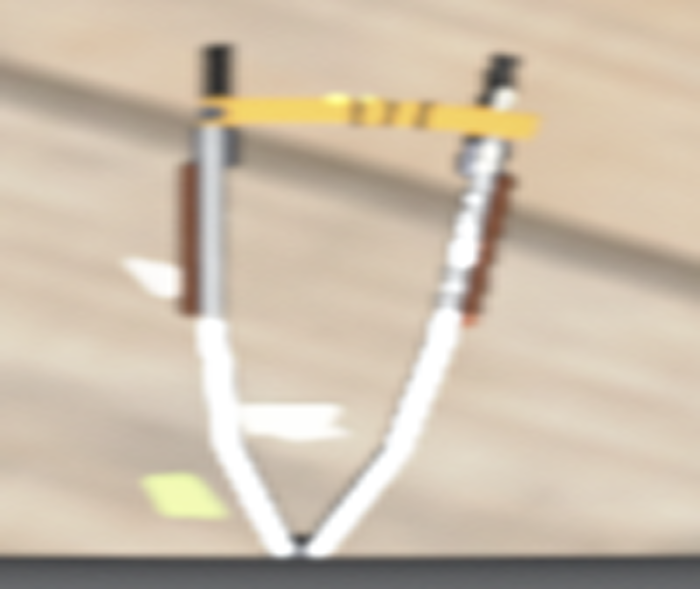

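Run:
```python
from h import *
np.set_printoptions(precision=4,suppress=True)
c=dict(np.load("w7c.npz"))
f=lambda x,y,z: ray("wrist",x/7+235-.43,y/3.8+120-.37,z,c)
ga=f(182,163,.016); gb=f(180,315,.016); ra=f(517,175,.016); rb=f(480,322,.016); tl=f(231,45,.01); tr=f(490,56,.01)
h=f(300,548,.008)
print(ga,gb,ra,rb,tl,tr,h)
d=(ga-gb)[:2]; print("grip len",np.hypot(*d),"ang",np.degrees(np.arctan2(d[1],d[0])), np.degrees(np.arctan2(*(ra-rb)[:2][::-1])), np.linalg.norm(ra-rb))
print("tip gap",np.linalg.norm(tl-tr), "width",np.linalg.norm((ga+gb)/2-(ra+rb)/2), "mid",((ga+gb+ra+rb)/4), "mid L",(ga+gb)/2)
a=np.arctan2(d[1],d[0]);e=np.array([np.cos(a),np.sin(a)]);n=np.array([-e[1],e[0]])
O=((ga+gb)/2)[:2]-.02*n; print("O",O,"tipL in jacks",(tl[:2]-O)@e,(tl[:2]-O)@n,"heel",(h[:2]-O)@e,(h[:2]-O)@n)
s=read_state(); T=s["ee_pos"]; q=s["eef_rot"]
from scipy.spatial.transform import Rotation as R
M=R.from_quat(q).as_matrix(); print("tool y ang",np.degrees(np.arctan2(M[1,1],M[0,1])), M[:,0],M[:,1])
```

```text
[ 0.393 -0.241  0.016] [ 0.3514 -0.2621  0.016 ] [ 0.4153 -0.2905  0.016 ] [ 0.3728 -0.307   0.016 ] [ 0.4275 -0.2315  0.01  ] [ 0.4444 -0.2701  0.01  ] [ 0.2888 -0.3175  0.008 ]
grip len 0.046586376219351085 ang 26.87081572726397 21.255736593433266 0.045537212815650076
tip gap 0.042097845718987024 width 0.05201802440496351 mid [ 0.3831 -0.2751  0.016 ] mid L [ 0.3722 -0.2515  0.016 ]
O [ 0.3812 -0.2694] tipL in jacks 0.05839819555939488 0.01283125928953218 heel -0.10419592265114865 -0.0011521033860703994
tool y ang -62.061935252717234 [0.8835 0.4685 0.0003] [ 0.4685 -0.8835 -0.0001]
```

>>> {"method": "move_arm", "body": {"series": [[0.0013, 0.0018, 0.045, 0.017], [0.0013, 0.0018, 0.09, 0.017], [0.0013, 0.0018, 0.135, 0.017], [0.0013, 0.0018, 0.175, 0.017], [0.0013, 0.0018, 0.2, 0.017], [0.0013, 0.0018, 0.21, 0.017], [0.0013, 0.0018, 0.216, 0.017], [0.0013, 0.0018, 0.216, 0.017], [0.0013, 0.0018, 0.216, 0.017]]}}

```text
time: 8.7
ee_pos: [0.3835, -0.2763, 0.0052]
eef_rot: [0.973, 0.232, 0.001, 0.0]
ft_force: [0.9, 0.1, -0.0]
width: 0.0868
```

Run:
```python
from h import *
import cv2
p,d=imaging.camera("wrist"); t,_=imaging.camera("scene")
cv2.imwrite("pics/w8.png",p[:,:,::-1])
cv2.imwrite("pics/t8.png",t[:,:,::-1])
```

```text
(no output)
```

View pics/w8.png

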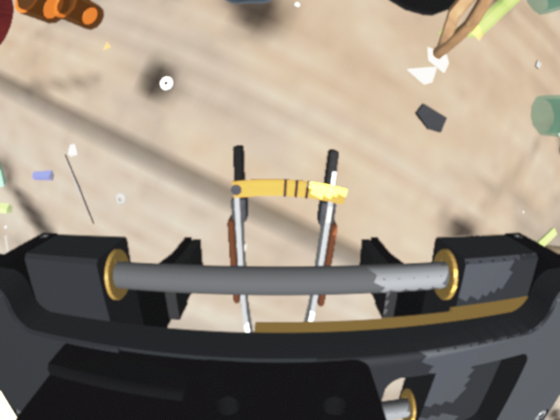

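View pics/t8.png

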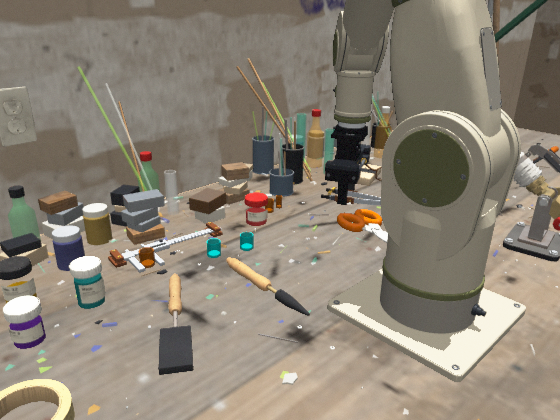

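>>> {"method": "move_arm", "body": {"series": [[0, 0, 0.0015, 0], [0, 0, 0.0015, 0], [0, 0, 0.0015, 0], [0, 0, 0.0015, 0], [0, 0, 0.0015, 0], [0, 0, 0.0015, 0], [0, 0, 0.0015, 0], [0, 0, 0.0015, 0]], "claw": 0.01, "newtons": 25}}

```text
time: 9.6
ee_pos: [0.3826, -0.2759, 0.0025]
eef_rot: [0.973, 0.232, 0.0, -0.0]
ft_force: [-0.1, -0.0, 0.8]
width: 0.0447
```

```bash
cat > g.py <<'E'
from h import *
import cv2,sys
c=imaging.get_calibration("wrist");p,d=imaging.camera("wrist"); s=read_state(); print(s["width"],s["ee_pos"],s["eef_rot"],s["ft_force"])
n=sys.argv[1]
np.save(f"w{n}.npy",p); np.savez(f"w{n}c.npz",**c)
cv2.imwrite(f"pics/w{n}.png",p[:,:,::-1])
cv2.imwrite(f"pics/w{n}z.png",cv2.resize(p[130:240,215:355],None,fx=5.5,fy=5.4,interpolation=cv2.INTER_CUBIC)[:,:,::-1])
E
python3 g.py 9
```

```text
0.044472800289702796 [ 0.3826213  -0.27588359  0.00250774] [ 9.72763905e-01  2.31798149e-01  3.44488912e-05 -4.78012482e-05] [-0.34985478 -0.55103583  1.03679139]
```

View pics/w9z.png

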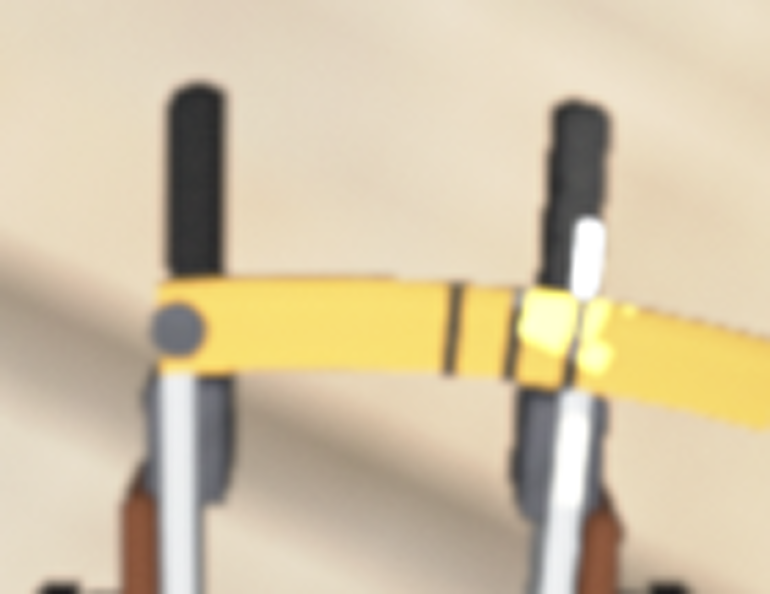

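```bash
cat > gap.py <<'E'
from h import *
import sys
n=sys.argv[1]; v=list(map(float,sys.argv[3:7])); z=float(sys.argv[2]); c=dict(np.load(f"w{n}c.npz"))
f=lambda x,y: ray("wrist",x/5.5+215-.41,y/5.4+130-.41,z,c)
a,b=f(*v[:2]),f(*v[2:]); print(a,b,"gap",np.linalg.norm(a-b))
E
python3 gap.py 9 0.012 226 100 551 115; python3 gap.py 9 0.0075 226 100 551 115
```

```text
[ 0.42964956 -0.2377414   0.012     ] [ 0.44099233 -0.26300004  0.012     ] gap 0.02768857530565235
[ 0.42919479 -0.23758119  0.0075    ] [ 0.44087308 -0.26358697  0.0075    ] gap 0.028507604038465768
```

>>> {"method": "move_arm", "body": {"series": [[0, 0, -0.005, 0], [0, 0, -0.015, 0], [0, 0, -0.035, 0], [0, 0, -0.06, 0], [0, 0, -0.085, 0], [0, 0, -0.105, 0], [0, 0, -0.115, 0], [0, 0, -0.12, 0], [0, 0, -0.12, 0], [0, 0, -0.12, 0], [0, 0, -0.12, 0]]}}

```text
time: 10.75
ee_pos: [0.3821, -0.2757, 0.1217]
eef_rot: [0.973, 0.232, -0.001, -0.0]
ft_force: [-0.0, -0.2, -2.1]
width: 0.0438
```

```bash
python3 g.py 10
python3 - <<'E'
from h import *
import cv2
p,_=imaging.camera("scene");t,_=imaging.camera("top")
cv2.imwrite("pics/s10.png",np.hstack([cv2.resize(p[130:230,280:400],None,fx=3.3,fy=3.3),cv2.resize(t[150:250,340:460],None,fx=3.3,fy=3.3)])[:,:,::-1])
E
```

```text
0.04399187759890483 [ 0.3820994  -0.27575406  0.12177197] [ 9.72772309e-01  2.31761661e-01 -6.81411771e-04 -3.20251006e-04] [-0.22857933  0.3107538  -1.72244473]
```

View pics/w10z.png

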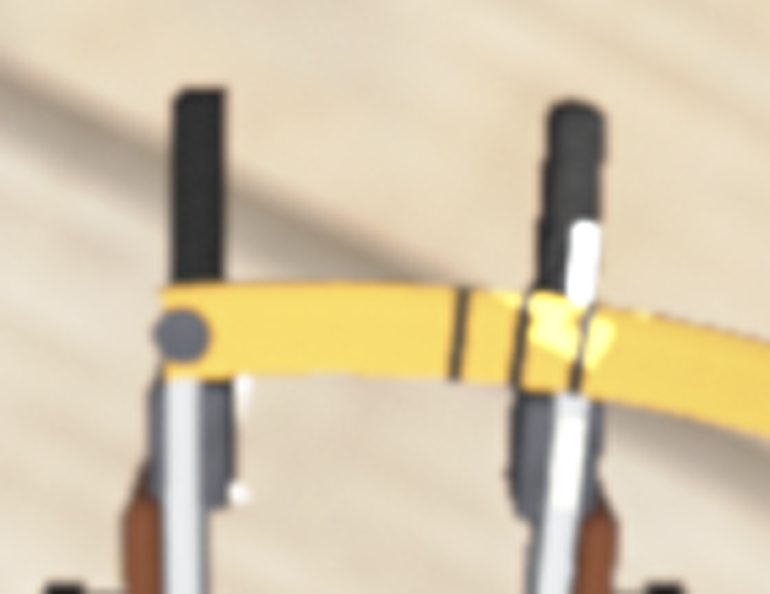

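View pics/s10.png

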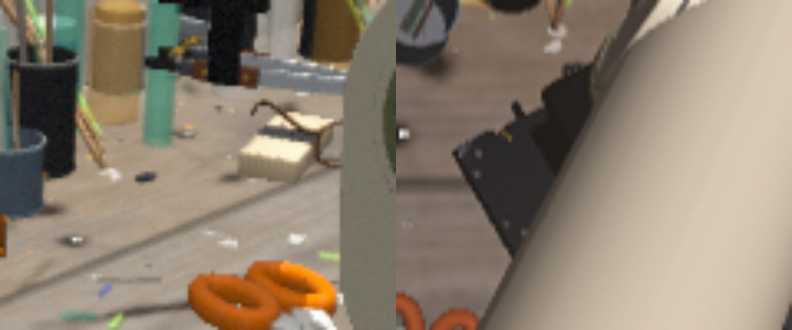

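>>> {"method": "move_arm", "body": {"series": [[0.003, -0.002, -0.005, 0], [0.012, -0.007, -0.015, -0.03], [0.029, -0.016, -0.025, -0.08], [0.048, -0.029, -0.03, -0.14], [0.068, -0.045, -0.03, -0.2], [0.09, -0.063, -0.03, -0.27], [0.112, -0.083, -0.03, -0.34], [0.132, -0.104, -0.03, -0.41], [0.15, -0.127, -0.03, -0.48], [0.168, -0.151, -0.03, -0.55], [0.184, -0.176, -0.03, -0.62], [0.199, -0.201, -0.03, -0.69], [0.212, -0.226, -0.03, -0.76], [0.224, -0.251, -0.03, -0.83], [0.234, -0.276, -0.03, -0.9], [0.242, -0.301, -0.03, -0.97], [0.248, -0.325, -0.03, -1.04], [0.253, -0.348, -0.03, -1.1], [0.256, -0.368, -0.03, -1.14], [0.257, -0.382, -0.03, -1.152]]}}

```text
time: 12.9
ee_pos: [0.4389, 0.1827, 0.1525]
eef_rot: [0.688, 0.725, -0.0, -0.0]
ft_force: [0.7, -0.7, -1.0]
width: 0.0443
```

```bash
python3 g.py 11
```

```text
0.04389502746323906 [0.43818521 0.18434345 0.15245446] [ 6.87958922e-01  7.25749501e-01  8.21932145e-05 -4.21068272e-04] [-0.74334902  3.00471391 -2.07036484]
```

View pics/w11.png

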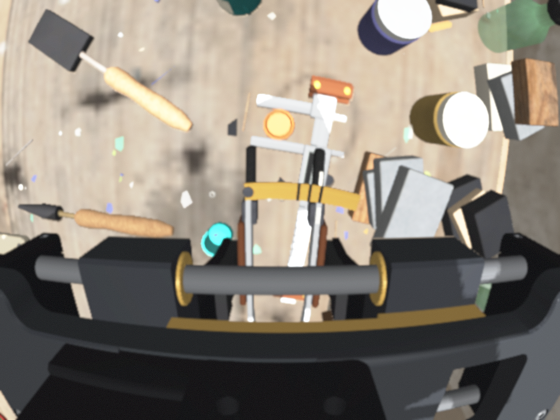

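```bash
cat > m.py <<'E'
from h import *
import cv2,sys
n=sys.argv[1]
p=np.load(f"w{n}.npy"); c=dict(np.load(f"w{n}c.npz"))
hsv=cv2.cvtColor(p,cv2.COLOR_RGB2HSV)
m=cv2.inRange(hsv,(8,150,180),(22,255,255)); m[:,:200]=0; m[:, 345:]=0
k,l,st,ce=cv2.connectedComponentsWithStats(m[:240])
for i in range(1,k):
    if st[i,4]>60: print(st[i],ce[i],"z0.015",ray("wrist",*ce[i],.015,c),ray("wrist",*ce[i],.03,c))
s=read_state(); T=s["ee_pos"];z=T[2]+.005
for u,v in eval(sys.argv[2]): print(ray("wrist",u,v,z+.0035,c))
E
python3 m.py 11 "[(254,150),(314,150)]"; python3 gap.py 10 .131 226 95 549 107
python3 - <<'E'
import cv2,numpy as np
p=np.load("w11.npy")
cv2.imwrite("pics/w11q.png",cv2.resize(p[85:215,225:375],None,fx=5,fy=4.5,interpolation=cv2.INTER_CUBIC)[:,:,::-1])
E
```

```text
[0.42334914 0.24094047 0.16095446]
[0.45158562 0.24244628 0.16095446]
[ 0.42948185 -0.23735903  0.131     ] [ 0.44097907 -0.26234593  0.131     ] gap 0.027505112334635626
```

View pics/w11q.png

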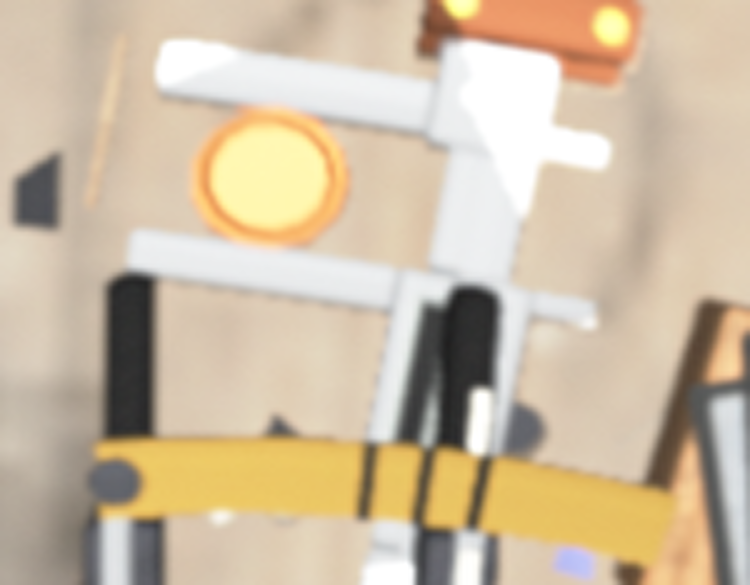

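```bash
python3 -c "
from h import *
c=dict(np.load('w11c.npz'))
print(ray('wrist',278.6,124,.03,c),ray('wrist',278.6,124,.0,c)); print(ray('wrist',225+108/5-.4,85+280/4.5-.4,.161,c),ray('wrist',225+497/5-.4,85+292/4.5-.4,.161,c))
s=read_state();print(s['ee_pos'],s['eef_rot'])
"
```

```text
[0.43338421 0.25372284 0.03      ] [0.43317536 0.25371956 0.        ]
[0.41960213 0.24230264 0.161     ] [0.45631513 0.24300725 0.161     ]
[0.43818521 0.18434345 0.15245446] [ 6.87958922e-01  7.25749501e-01  8.21932145e-05 -4.21068272e-04]
```

>>> {"method": "move_arm", "body": {"series": [[0.004, -0.0015, 0.008, 0], [0.008, -0.003, 0.02, 0], [0.012, -0.005, 0.035, 0], [0.0125, -0.005, 0.05, 0], [0.0125, -0.005, 0.062, 0], [0.0125, -0.005, 0.071, 0], [0.0125, -0.005, 0.077, 0], [0.0125, -0.005, 0.08, 0], [0.0125, -0.005, 0.08, 0], [0.0125, -0.005, 0.08, 0], [0.0125, -0.005, 0.08, 0], [0.0125, -0.005, 0.08, 0]]}}

```text
time: 14.15
ee_pos: [0.4343, 0.1933, 0.0729]
eef_rot: [0.69, 0.724, 0.0, 0.0]
ft_force: [-0.0, 0.3, -1.8]
width: 0.0439
```

```bash
python3 g.py 12; python3 s.py 12;python3 - <<'E'
import cv2,numpy as np
p=np.load("w12.npy")
cv2.imwrite("pics/w12q.png",cv2.resize(p[85:215,225:375],None,fx=5,fy=4.5,interpolation=cv2.INTER_CUBIC)[:,:,::-1])
E
```

```text
0.04433568670251361 [0.43424919 0.19327323 0.07281699] [6.89576820e-01 7.24212487e-01 2.87694736e-04 1.04279947e-05] [-0.03525988  0.13902637 -0.58222807]
[ 0.28610946  0.46495685 -0.56166468] [0.43422817 0.19325069 0.07276397]
```

View pics/w12q.png

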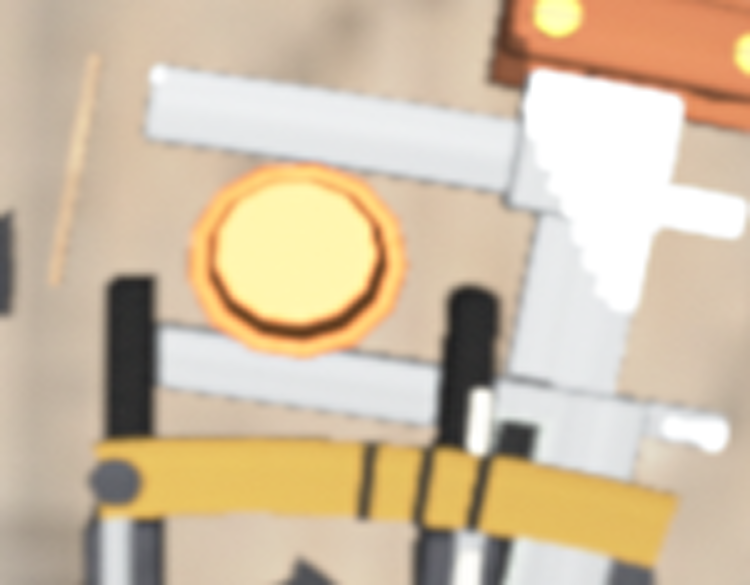

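View pics/s12z.png

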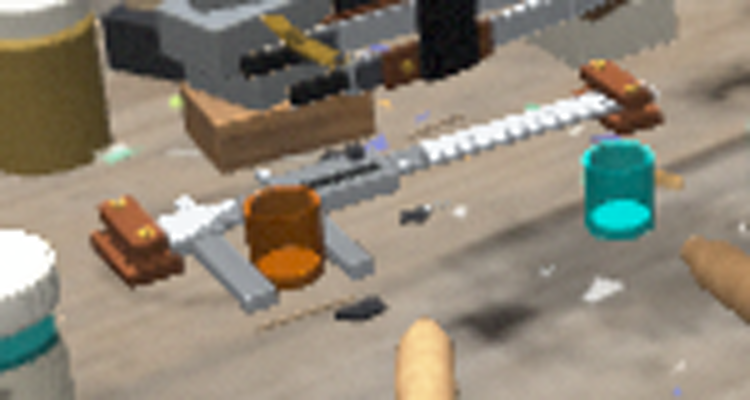

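```bash
python3 -c "
from h import *
c=dict(np.load('w12c.npz'))
f=lambda x,y,z: ray('wrist',225+x/5-.4,85+y/4.5-.4,z,c)
S=f(298,260,.03);a=f(155,283,.082);b=f(445,295,.082);print(S,a,b,np.linalg.norm(a-b),np.linalg.norm((a-S)[:2]),np.linalg.norm((b-S)[:2]),(a+b)/2-S)
s=read_state();print(s['joint_vel'].round(4))
"
```

```text
[0.43360406 0.25295396 0.03      ] [0.41963831 0.25283116 0.082     ] [0.44687313 0.25294082 0.082     ] 0.02723503905428715 0.01396629266544634 0.013269071989977642 [-3.48343651e-04 -6.79689242e-05  5.20000000e-02]
[-0.0002  0.0021 -0.0012  0.0007 -0.0013  0.0009 -0.0006]
```

>>> {"method": "move_arm", "body": {"series": [[0, 0, 0, 0], [0, 0, 0, 0], [0, 0, 0, 0], [0, 0, 0, 0], [0, 0, 0, 0]]}}

```text
time: 14.75
ee_pos: [0.4341, 0.1931, 0.0725]
eef_rot: [0.69, 0.724, 0.0, -0.0]
ft_force: [-0.8, -0.7, -0.2]
width: 0.0443
```

```bash
python3 -c "
from bench import r,read_state
s=read_state();print(s['width'],s['ee_pos'],s['ft_force']);print(r.close_job())"
```

```text
0.04431909518892143 [0.43409802 0.1931358  0.07252718] [-0.75901167 -0.67157556 -0.18958063]
the job is handed in; nothing more can be done
None
```

I shut the caliper jaw on the sample with about 12–13 N at the wrist. The sample is the 28 mm stub: the jaw gap measured about 28 mm in the top view, and the two loose amber stubs are visibly smaller. I then picked up the sprung jacks, squeezed them to the 28 mm mark, and handed in at about 14.75 s while holding them over the sample.

**Last checks:**
- **Tip gap:** the white line meets the outer (28 mm) mark. The tip gap measured 27.2–28.5 mm across several wrist-camera readings; the final one was 27.2 mm. The fingers stood 44.3 mm apart against the 44 mm expected.
- **Position:** the tips are centred over the sample within about 1 mm sideways, about 77 mm above the bench. The tool is vertical, so the jacks should be level, and wrist forces were close to zero.
- **Sample and jaws:** the sample is upright and the jaws are still closed on it.

**One slip:** I opened the fingers in the same move that backed them away from the jaw, so a finger may have pressed the jaw briefly with up to the 20 N grip setting. The pictures afterwards showed the calipers and sample unchanged.

The wrist and top cameras disagreed by about 3 mm, so I centred the tips using the wrist view alone.

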